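Hang the parts tote and hold the spring clip open over its price card

TASK

Set up the sale display: hang the red parts tote by its wooden handle on the yellow hook and let go of it, so that it hangs freely and level. Then take the orange-tipped spring clip off its rack by squeezing its handles, and hold it squeezed with its jaws gaping at least 15 mm, one on each side of the upright blue price card, the jaw tips reaching 10 mm or more below the card's top edge and nothing but the gripper touching the clip, ready for a helper to slip a price tag in. Finish while still holding the clip open there, and leave the toy cars, jar, spray can, tape roll and wrench where they are.

Things in the scene. Friction and masses are not known exactly. Their poses are not given: they have to be found in the camera images.
- tote: Red open-topped metal parts tote, 80 (x) x 90 (y) x 55 mm high, 0.17 to 0.35 kg, loose. Origin: centre of its underside, z up. Over it stands a fixed handle: a pale wooden board 12 (x) x 90 (y) x 32 mm high on two 8 mm steel uprights at its y ends; board underside at 93 mm, top at 125 mm. The opening under the board, through along x, is 74 mm wide and 38 mm high.
- tote_grip (a point): Centre of the tote's wooden handle board, 109 mm above the tote's underside. Grip the board's two x faces from above by the upper 20 mm, so that the fingertips stay above its lower edge.
- tote_under (a point): Middle of the underside of the wooden handle board (93 mm above the tote's underside): this rests on the hook.
- hook_stand: Fixed yellow hook stand. Origin on the table below the hook's seat, z up. A 16 mm square post, 250 mm high, stands 83 mm behind it (+x). From its top a flat strap, 18 mm wide (y) and 6 mm thick, top face at 250 mm, runs to -x and ends at x = -41 mm in a lip 6 mm thick, rising 10 mm above the strap; nothing else rises above it. Foot 115 x 110 x 12 mm, from x = -10 to 105 mm.
- hook_seat (a point): Seat of the hook: middle of the strap's top face, 250 mm above the table, 35 mm behind the lip's inner face, 75 mm in front of the post. Axes as hook_stand. The handle board rests here with its length across the strap (along y): the strap passes under the board as the tote comes in along +x, then the tote is lowered.
- rack: Fixed clip rack: dark wooden block 70 (x) x 100 (y) x 20 mm with an upright aluminium fin 4 mm thick (x), 90 mm long (y), top edge 55 mm above the table. Origin: centre of its underside. At the start the clip bites the top edge of the fin.
- clip: Spring clip like a clothes peg, 26 mm wide (y), 98 mm tall, 0.085 kg. Origin: its pivot (tube of radius 6 mm), 79 mm above the table at the start, handles up (+z), jaws down. Each handle ends in an orange cylinder (radius 6 mm, along y) 50 mm above the pivot, 24 mm to +x or -x: 60 mm over the outside. The frame belongs to the +x half, so it leans by half the spread when squeezed.
- clip_jaw (a joint): Spread of the clip, rad: -0.09 shut, 0 jaws parallel and 4 mm apart (biting the rack, at the start), 0.6 the stop. Gap at the tips about 4 mm + 42 mm x joint. Squeeze the orange handle ends together along x from above: 47 mm over the outside is joint 0.25, 35 mm is 0.5, 30 mm is 0.6. The spring pushes each handle with 4 N at rest, 10 N at 0.5; let go, it snaps shut.
- tip_a (a point): Lower inner edge of the jaw on the clip's +x half, middle of its width, 42 mm below the pivot. The jaw pads are orange, 12 mm high; a board edge can go 34 mm deep between the jaws before it meets the pivot.
- tip_b (a point): Lower inner edge of the jaw on the clip's -x half, middle of its width, 42 mm below the pivot.
- card: Fixed price card: a stiff blue board 4 mm thick (x), 100 mm wide (y), with a white and a red band, upright in a wooden foot 60 (x) x 110 (y) x 16 mm. Origin: centre of the foot's underside, z up. Top edge 150 mm above the table, running along y.
- card_top (a point): Middle of the card's top edge, 150 mm above the table. x is normal to the card, y along its edge, z up.
- blue_car: Blue toy car 70 x 30 x 25 mm, loose bystander; origin under its centre.
- green_car: Green toy car 70 x 30 x 25 mm, loose bystander; origin under its centre.
- screw_jar: Amber jar with yellow cap, 60 mm across, 85 mm high, bystander; origin under its centre.
- spray_can: Spray can 54 mm across, 150 mm high, bystander; origin under its centre.
- tape_roll: Paper tape roll lying flat, 90 mm across, 25 mm high, bystander; origin under its centre.
- wrench: Steel wrench lying flat, bystander; origin under its middle.

How it is judged (in metres and radians):
On the way, in this order (a step that is already met when the one before it is completed fails the run):
1. the tote hangs on the hook by its handle, released, level and still (contact force between tote and hook_stand above 0.8 N and contact force between tote and the fingers below 0.1 N and angle between tote's own z axis and vertical below 0.3 rad and height (world z) of tote above 0.13 m and horizontal distance between tote_under and hook_seat below 0.05 m and linear speed of tote below 0.06 m/s), for 0.3 s.
2. the clip is squeezed open and lifted off its rack (value of joint clip_jaw above 0.15 rad and height (world z) of clip above 0.115 m and contact force between clip and the fingers above 1 N and contact force between clip and rack below 0.05 N), for 0.2 s.
At the end, for the whole second after the job is handed in: Tote hangs released on the hook (within 50 mm of its seat, tilt under 0.3 rad, above 130 mm, still). Gripper holds the clip spread over 0.26 rad (15 mm), a jaw tip either side of the card, 8 mm or more below its edge, touching neither card, rack, stand nor tote (all of step 1 and ((x of tip_a in the frame of card_top above 0.003 m and x of tip_b in the frame of card_top below -0.003 m) or (x of tip_a in the frame of card_top below -0.003 m and x of tip_b in the frame of card_top above 0.003 m)) and z of each of tip_a, tip_b in the frame of card_top below -0.008 m and y of tip_a in the frame of card_top between -0.05 and 0.05 m and y of tip_b in the frame of card_top between -0.05 and 0.05 m and value of joint clip_jaw above 0.26 rad and contact force between clip and the fingers above 2 N and contact force between clip and card below 0.2 N and contact force between clip and rack below 0.2 N and contact force between clip and hook_stand below 0.2 N and contact force between clip and tote below 0.2 N); the arm keeps its last pose, push and grip.
It fails at once if a toy car, the jar, the spray can, the tape roll or the wrench is moved by more than 30 mm (distance of any of blue_car, green_car, screw_jar, spray_can, tape_roll, wrench from where it was at the start of the episode above 0.03 m).
It also fails if it takes over 61 s, if anything falls off the work surface, if the arm or the gripper's body presses on something with over 40 N, if the wrist force passes 120 N, or if a joint passes its speed limit or range.

ROBOT

A 6-joint arm with a two-finger parallel gripper is mounted at the origin on the work surface. World frame = base frame: x ahead of the robot, y to its left, z up, the work surface at z = 0. Lengths are in mm, angles in degrees, forces in N, time in s.
With the tool pointing down it reaches from about 250 to 800 mm from the base axis. Payload 3.9 kg.
Tool frame: the origin (TCP) lies midway between the tips of the shut fingers; the grasp point (between the pads) lies 19 mm behind it (robot.hold_point_z is the distance from the TCP to the grasp point, in mm); z points along the fingers, y is the direction in which the jaws open and shut (so a half turn about z gives the same grasp; the last joint's range is limited). The gripper opens to 85 mm and grips with 20 to 120 N. Pads are 22 mm wide; open, the fingers measure 114 mm over their backs; the gripper's body (76 mm by 85 mm) begins 54 mm behind the grasp point. The pads swing forward as they close: fully open they stand 13 mm farther back than shut.
Start: joints at [-66.864, 14.897, -7.913, 67.191, 0, 90], TCP at [206.275, -482.769, 201.904] pointing down, gripper open.
Joint ranges: [-159.42, 159.42], [-47.68, 98.78], [-73.54, 78.23], [-108.79, 121.32], [-90, 84.71], [-180, 180]. Speed limits (degrees/s): [147.25, 147.25, 180, 180, 180, 180].

INTERFACE

Orientations are given as [roll, pitch, yaw] about the fixed x, y, z axes, in that order (R = Rz(yaw) Ry(pitch) Rx(roll)).
In Python, from bench import robot gives the robot as it stands. The module is installed in compiled form; this text tells all that it offers.
- The arm moves only by the shell command python3 -m inch 'ROWS'. ROWS is JSON, a list of rows, each a list of 3 entries, a list of its own where there are three numbers: the shift along the world's x, y, z in m, then the turn, a rotation vector about the world's x, y, z in degrees, then the gripper command: -1 is shut, 1 is fully open, values between are in proportion. In form: [[[x, y, z], [rx, ry, rz], jaw], ...]. A call has 1 to 8 rows; each row shifts and turns the pose as measured when the row begins; what a row does not reach is not made up. A row lasts 1/12 s, in which the tool goes at most 41.7 mm and 7.16 degrees, less where a joint would pass 70% of its speed; a pose out of reach is approached as far as the arm can. A call is refused whole if a number of a shift passes 0.0417 or a number of a turn 7.16, either way. A call with a gripper value outside its range is refused whole. The fingers move at their own pace and stop on an object; the grip force is fixed at half the most. Time passes only in rows, so rows that do not move let the fingers close. It gives the time, the measured TCP pose, the force and the opening at its end, in the units of the state.
- robot.observe(): the state, without advancing time (a new reading comes with each control period).
- robot.get_image(name): name is "side" or "top"; returns a dict with "pixels" (400x640x3 uint8, red, green, blue), "fx", "fy", "cx", "cy" (pixels), "extrinsics" (4x4, takes a point from camera to world coordinates). Camera axes: x right, y up, looking along -z (the intrinsics and any distortion apply to the point x, -y, -z); pixel columns grow to the right and rows downward; lengths in mm; the calibration is good to about 2 mm. A picture is of the moment at which its call begins. There is no depth.
- robot.hand_in(): hands the job in, once; it reports no verdict.
The state is a dict: "t": time; "qpos": joint angles; "qvel": joint speeds; "joint_efforts": joint torques, N m; "tool_pos": TCP position; "ee_rot": TCP orientation; "wrist_force": force on the tool from outside, world axes, zero at the start; "ft_torque": the same for the moment, N m; "gripper_width": opening from 0.0 (shut) to 1.0 (fully open).
Only numpy, scipy, OpenCV 4.12 (cv2) and the standard library are available. Lean on these libraries where they do the work, as an engineer would, in place of code of your own. Each camera call takes 0.05 s, during which the arm holds its last target. There are 200 camera calls.

## Working session

There is one attempt and no reset: what is moved stays moved. The work goes in short steps, Python scripts to look and compute and a shell command to move; the robot and the scene stay as the last step left them, time stands still between calls to the robot, and variables do not carry over. Pictures are saved under pics/ and viewed, about 8 in all and at most 12, crops included, and the job is handed in when it is done.

```bash
mkdir -p pics
cat > h.py <<'E'
import numpy as np, cv2
from bench import robot
def shot(name,fn):
    d=robot.get_image(name); cv2.imwrite('pics/'+fn,d['pixels'][:,:,::-1]); np.savez('pics/'+fn+'.npz',**{k:np.array(v) for k,v in d.items() if k!='pixels'}); return d
def cam(fn): return np.load('pics/'+fn+'.npz',allow_pickle=True)
def at_z(c,u,v,z):
    E=c['extrinsics']; r=E[:3,:3]@np.array([(u-c['cx'])/c['fx'],-(v-c['cy'])/c['fy'],-1.]); o=E[:3,3]; return o+r*(z-o[2])/r[2]
def pix(c,p):
    E=c['extrinsics']; q=E[:3,:3].T@(np.array(p)-E[:3,3]); return np.array([c['cx']+c['fx']*q[0]/-q[2], c['cy']-c['fy']*q[1]/-q[2]])
def tri(c1,uv1,c2,uv2):
    A=[];b=[];
    for c,uv in((c1,uv1),(c2,uv2)):
        o=c['extrinsics'][:3,3]; r=at_z(c,*uv,o[2]-1)-o; r/=np.linalg.norm(r); P=np.eye(3)-np.outer(r,r); A.append(P);b.append(P@o)
    return np.linalg.solve(sum(A),sum(b))
E
python3 - <<'E'
from h import *
for n in('top','side'):
    d=shot(n,n+'0.png'); print(n,{k:v for k,v in d.items() if k!='pixels'})
print(robot.observe(),robot.hold_point_z)
E
```

```text
top {'fx': 377.6039107661859, 'fy': 377.6039107661859, 'cx': 323.5615453478387, 'cy': 198.32928546412842, 'extrinsics': array([[-2.90172914e-02,  9.89985911e-01, -1.38151701e-01,
         4.06818273e+02],
       [-9.99340089e-01, -3.17529765e-02, -1.76389925e-02,
         1.79442702e+01],
       [-2.18490818e-02,  1.37548698e-01,  9.90253994e-01,
         1.25489276e+03],
       [ 0.00000000e+00,  0.00000000e+00,  0.00000000e+00,
         1.00000000e+00]])}
side {'fx': 489.20619368331336, 'fy': 489.20619368331336, 'cx': 311.906706946756, 'cy': 196.09562701483242, 'extrinsics': array([[ 9.85987010e-01,  1.18534572e-01, -1.17384714e-01,
         4.14073308e+02],
       [-1.66289086e-01,  6.42144854e-01, -7.48330092e-01,
        -8.94976443e+02],
       [-1.33249974e-02,  7.57363546e-01,  6.52857491e-01,
         9.52114561e+02],
       [ 0.00000000e+00,  0.00000000e+00,  0.00000000e+00,
         1.00000000e+00]])}
{'t': 0.1, 'qpos': array([-6.68646712e+01,  1.49331352e+01, -7.97871175e+00,  6.71914716e+01,
       -1.55540840e-03,  9.00017340e+01]), 'qvel': array([ 0.04935379, -0.07502169,  0.11831961,  0.00213722,  0.00477219,
       -0.0233053 ]), 'joint_efforts': array([-2.41371199e-04, -4.06509054e+01,  2.54527366e+01,  1.01244415e-02,
       -8.76829199e-05,  1.27815531e-05]), 'tool_pos': array([ 205.99951429, -482.15927265,  201.13525674]), 'ee_rot': array([-1.79896682e+02,  1.55853264e-03,  2.31335977e+01]), 'wrist_force': array([ 0.7051396 , -0.65900584,  0.55625424]), 'ft_torque': array([0.02751581, 0.01346573, 0.01347754]), 'gripper_width': 0.9985054604227039} 18.700000000000003
```

View pics/top0.png

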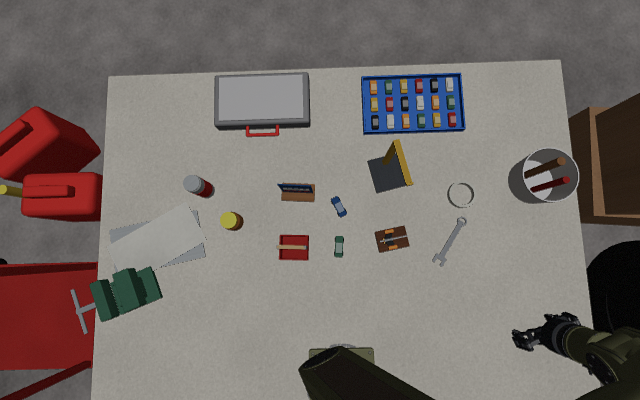

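View pics/side0.png

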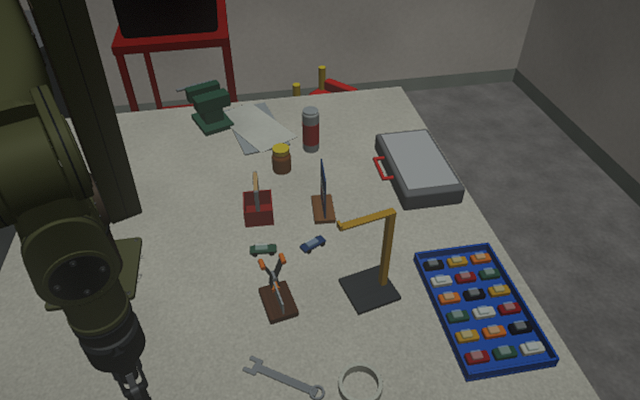

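The top view shows the tote at (293,247), card (297,190), hook strap (397,150), clip (391,238). The side view shows the same things at (257,205), (323,190), (365,220) and (275,275). Next, enlarged crops.

Run:
```python
import cv2
def crop(src,x,y,w,h,s,out):
    a=cv2.resize(cv2.imread(src)[y:y+h,x:x+w],None,fx=s,fy=s,interpolation=cv2.INTER_CUBIC)
    for i in range(0,w,10): cv2.putText(a,str(x+i),(i*s,8),0,.3,(0,255,0)) if i%20==0 else 0; cv2.line(a,(i*s,10),(i*s,15),(0,255,0))
    for j in range(0,h,10): cv2.putText(a,str(y+j),(0,j*s+4),0,.3,(0,255,0)) ; cv2.line(a,(22,j*s),(28,j*s),(0,255,0))
    cv2.imwrite(out,a)
crop('pics/top0.png',268,135,155,130,4*1+1,'pics/a.png') if 0 else crop('pics/top0.png',268,135,150,120,5,'pics/a.png')
crop('pics/side0.png',235,150,160,120,5,'pics/b.png')
crop('pics/side0.png',250,205,155,120,5,'pics/c.png')
```

```text
(no output)
```

View pics/a.png

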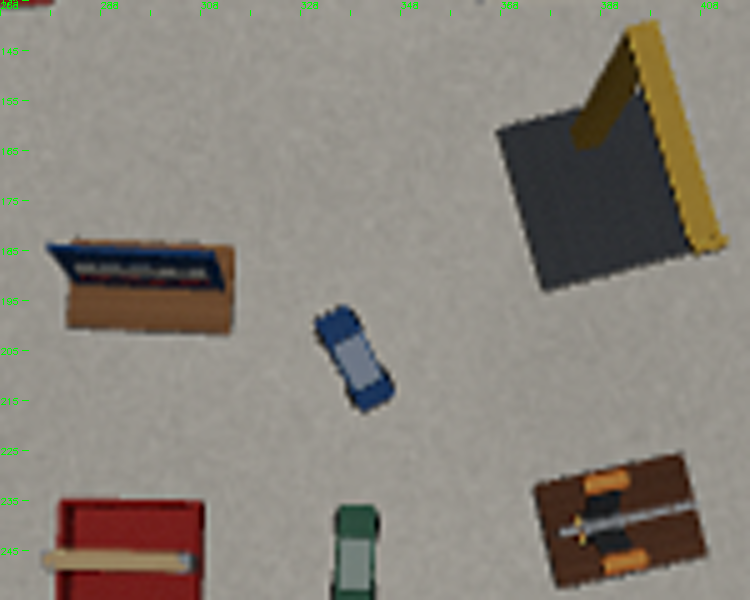

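View pics/b.png

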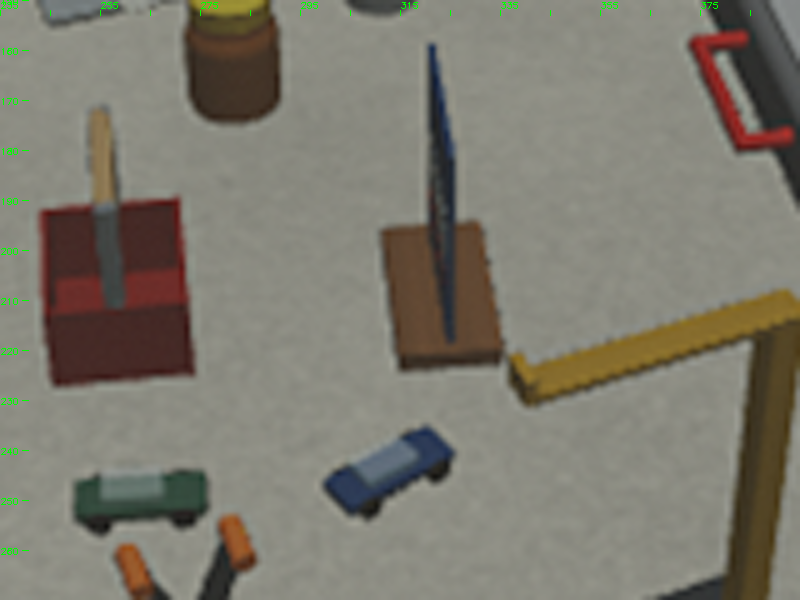

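View pics/c.png

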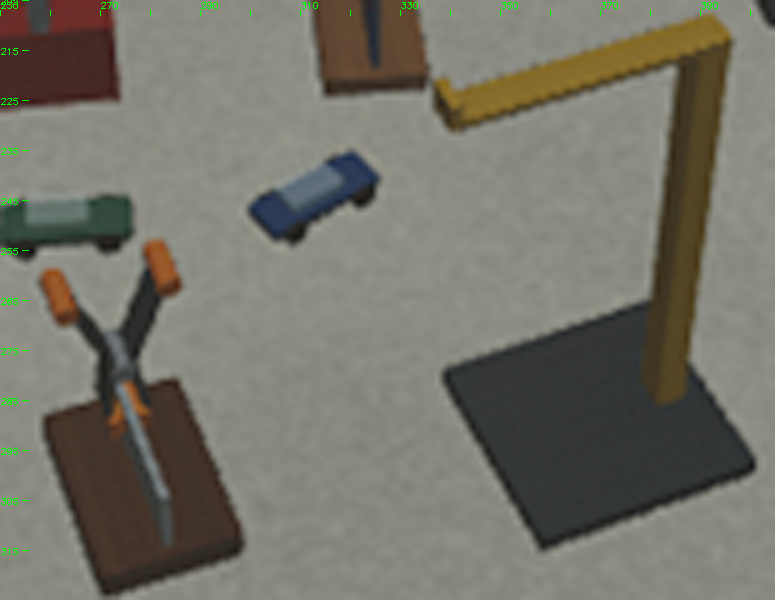

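The crops give: tote board top ends at top (276.4,246.8)/(306.6,247.4), and clip handle ends at top (389.4,231.4)/(393,247). The hook lip is at top (409.6,183.6) and the post end at (396.6,140). The card's top edge runs from top (277.6,184) to (310.6,184.6).

Run:
```python
from h import *
np.set_printoptions(precision=1,suppress=True)
T=cam('top0.png');S=cam('side0.png')
def p(n,tu,z,su=None):
    a=at_z(T,*tu,z); print(n,'top@z',a, 'tri',tri(T,tu,S,su) if su else '', 'side@z',at_z(S,*su,z) if su else '')
p('board far',(276.4,246.8),125,(255,171.4))
p('board near',(306.6,247.4),125,(256.2,191))
p('tote rim BR?',(308.8,235.2),55,(270.8,190)); p('tote rim TL',(280,235.4),55)
p('clip h+',(389.4,231.4),133,(282.4,258.4)); p('clip h-',(393,247),133,(261.6,264.4))
p('fin L',(380,241.4),55); p('fin R',(406.4,236),55,(283,303.5))
for q in((374.6,232.4),(404.6,226),(409.4,245.6),(379.6,252.4)): p('rack',q,20)
p('lip',(409.6,183.6),260,(339.5,223)); p('post',(396.6,140),250,(393.5,208.4))
for q in((367.6,161),(376.8,193)): p('foot',q,12)
p('card far',(277.6,184),150,(321.4,159)); p('card near',(310.6,184.6),150,(325.4,181))
for q in((281.4,200.6),(314.2,201.4),(314.6,184.4)): p('cardfoot',q,16)
p('blue',(339,206.6),20);p('green',(339,245),20)
p('jar',(231,221),85);p('wrench',(443,255),5)
```

```text
board far top@z [423.3 182.7 125. ] tri [424.5 182.4 126.5] side@z [425.8 184.4 125. ]
board near top@z [418.9  92.7 125. ] tri [420.5  92.3 131.3] side@z [422.2  99.9 125. ]
tote rim BR? top@z [457.8  89.5  55. ] tri [457.1  84.7 135.1] side@z [464.4 180.9  55. ]
tote rim TL top@z [459.9 181.   55. ] tri  side@z 
clip h+ top@z [ 458.5 -153.6  133. ] tri [ 459.8 -153.7  132. ] side@z [ 460.9 -154.6  133. ]
clip h- top@z [ 412.6 -161.7  133. ] tri [ 413.  -162.   130.8] side@z [ 413.5 -164.   133. ]
fin L top@z [ 431.7 -134.4   55. ] tri  side@z 
fin R top@z [ 446.1 -218.1   55. ] tri [ 448.2 -218.2   54.7] side@z [ 450.4 -218.4   55. ]
rack top@z [ 462.  -122.7   20. ] tri  side@z 
rack top@z [ 479.8 -221.    20. ] tri  side@z 
rack top@z [ 416.1 -232.8   20. ] tri  side@z 
rack top@z [ 397.2 -135.8   20. ] tri  side@z 
lip top@z [ 577.8 -194.4  260. ] tri [ 578.8 -194.5  259.9] side@z [ 579.8 -194.5  260. ]
post top@z [ 701.6 -168.5  250. ] tri [ 701.  -167.6  255.8] side@z [ 704.5 -161.3  250. ]
foot top@z [ 702.1 -111.6   12. ] tri  side@z 
foot top@z [ 592.4 -137.1   12. ] tri  side@z 
card far top@z [608.4 173.2 150. ] tri [609.1 173.2 150.5] side@z [610.  173.9 150. ]
card near top@z [603.4  74.9 150. ] tri [602.7  74.8 152.2] side@z [602.9  77.4 150. ]
cardfoot top@z [576.5 180.1  16. ] tri  side@z 
cardfoot top@z [570.4  71.3  16. ] tri  side@z 
cardfoot top@z [627.5  68.5  16. ] tri  side@z 
blue top@z [550. -10.  20.] tri  side@z 
green top@z [424.7  -5.7  20. ] tri  side@z 
jar top@z [507.9 329.5  85. ] tri  side@z 
wrench top@z [ 382.7 -342.7    5. ] tri  side@z
```

```bash
python3 -m inch '[[[0.011,0.031,0.006],[0,0,4],1],[[0.011,0.031,0.006],[0,0,4],1],[[0.011,0.031,0.006],[0,0,4],1],[[0.011,0.031,0.006],[0,0,4],1],[[0.011,0.031,0.006],[0,0,4],1],[[0.011,0.031,0.006],[0,0,4],1],[[0.011,0.031,0.006],[0,0,4],1],[[0.011,0.031,0.006],[0,0,4],1]]'
```

```text
t: 0.77
tool_pos: [292.0, -227.7, 244.8]
ee_rot: [-179.5, 0.0, 55.9]
wrist_force: [1.4, 0.6, 0.4]
gripper_width: 1.0
```

```bash
python3 -m inch '[[[0.011,0.031,0],[0,0,3],1],[[0.011,0.031,0],[0,0,3],1],[[0.011,0.031,0],[0,0,3],1],[[0.011,0.031,0],[0,0,3],1],[[0.011,0.031,0],[0,0,3],1],[[0.011,0.031,0],[0,0,3],1],[[0.011,0.031,0],[0,0,3],1],[[0.011,0.031,0],[0,0,3],1]]'; python3 -m inch '[[[0.011,0.031,0],[0,0,3],1],[[0.011,0.031,0],[0,0,3],1],[[0.011,0.031,0],[0,0,2],1],[[0.008,0.015,0],[0,0,0],1],[[0,0,0],[0,0,0],1],[[0,0,0],[0,0,0],1]]'
```

```text
t: 1.43
tool_pos: [379.5, 33.3, 245.0]
ee_rot: [-179.6, 0.0, 81.1]
wrist_force: [1.4, -0.9, -0.3]
gripper_width: 1.002
t: 1.93
tool_pos: [421.2, 153.3, 242.5]
ee_rot: [-179.4, 0.0, 90.2]
wrist_force: [-0.8, -0.6, 0.3]
gripper_width: 1.003
```

```bash
python3 -m inch '[[[0,-0.008,-0.02],[0.3,0,-1],1],[[0,-0.008,-0.03],[0.3,0,-1],1],[[0,0,-0.03],[0,0,0],1],[[0,0,-0.03],[0,0,0],1],[[0,0,-0.015],[0,0,0],1],[[0,0,0],[0,0,0],1]]'
python3 - <<'E'
from h import *
d=shot('side','s1.png');t=shot('top','t1.png')
a=d['pixels'][130:250,200:320];b=t['pixels'][190:310,240:360]
cv2.imwrite('pics/d.png',cv2.resize(np.hstack([a,b])[:,:,::-1],None,fx=3.3,fy=4.4 if 0 else 3.3,interpolation=2))
E
```

```text
t: 2.43
tool_pos: [418.2, 130.5, 114.4]
ee_rot: [-179.5, -0.5, 87.8]
wrist_force: [-1.0, 0.3, 0.1]
gripper_width: 0.997
```

View pics/d.png

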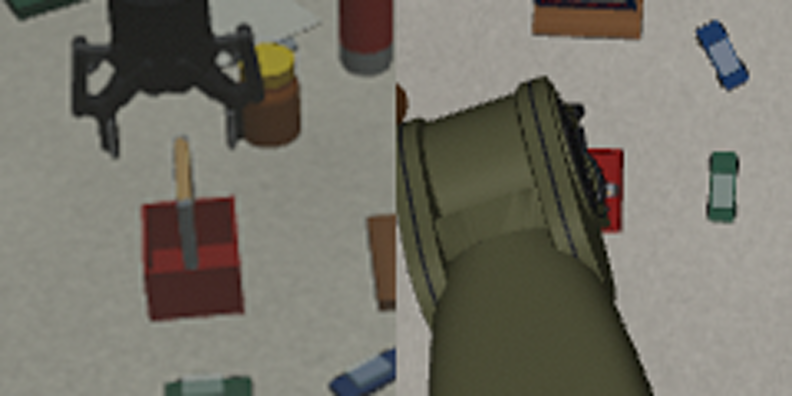

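The side crop shows the fingers straddling the board, with its mid-line about 10 crop px to the +x side of the finger centre. I'll correct that, go down and grip.

```bash
python3 -m inch '[[[0.004,0.007,-0.002],[0,0.5,0],1],[[0,0,-0.006],[0,0,0],1],[[0,0,-0.002],[0,0,0],1],[[0,0,0],[0,0,0],-1],[[0,0,0],[0,0,0],-1],[[0,0,0],[0,0,0],-1],[[0,0,0],[0,0,0],-1],[[0,0,0],[0,0,0],-1]]'; python3 -m inch '[[[0,0,0.001],[0,0,0],-1],[[0,0,0.001],[0,0,0],-1],[[0,0,0.001],[0,0,0],-1],[[0,0,0.001],[0,0,0],-1]]'
```

```text
t: 3.2
tool_pos: [430.2, 140.2, 112.5]
ee_rot: [-179.9, -0.8, 87.7]
wrist_force: [-0.7, 0.7, 0.4]
gripper_width: 0.296
t: 3.53
tool_pos: [429.9, 140.1, 116.9]
ee_rot: [-179.9, -0.8, 87.7]
wrist_force: [-0.8, 0.1, -0.2]
gripper_width: 0.002
```

Run:
```python
from h import *
o=robot.observe();print(o['tool_pos'],o['ee_rot'],o['qvel'].round(2))
d=shot('side','s2.png')
cv2.imwrite('pics/e.png',cv2.resize(d['pixels'][130:250,200:320,::-1],None,fx=5,fy=5,interpolation=2))
```

```text
[429.94737453 140.14089762 116.94689851] [-179.8732006    -0.80345343   87.73269571] [ 0.16 -0.77  1.29  2.03 -0.11 -0.03]
```

View pics/e.png

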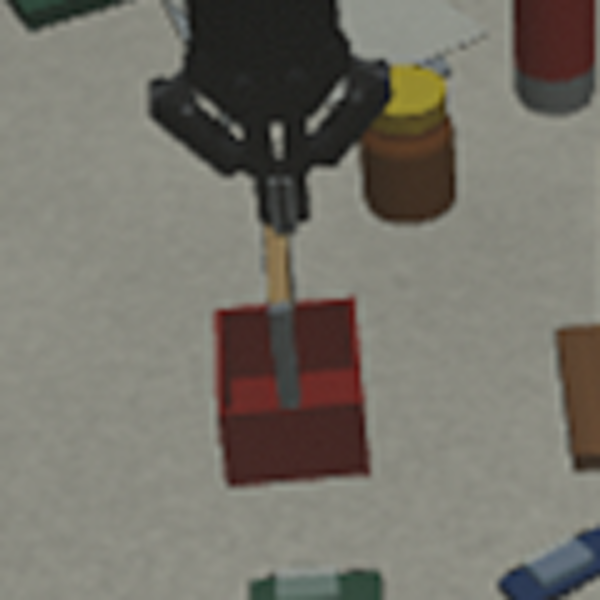

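Run:
```python
from h import *
c=cam('s2.png')
for p in ((430,140,117),(430,140,136),(423,138,125),(418.9,92.7,125),(423.3,182.7,125),(423,138,93)): print(p,((pix(c,p)-[200,130])*5).round())
```

```text
(430, 140, 117) [291. 268.]
(430, 140, 136) [288. 240.]
(423, 138, 125) [277. 260.]
(418.9, 92.7, 125) [276. 314.]
(423.3, 182.7, 125) [271. 209.]
(423, 138, 93) [282. 305.]
```

Run:
```python
from h import *
c=cam('s1.png')
for z in (114.4,127.4,140,150): print(z,((pix(c,(418.2,130.5,z))-[200,130])*3.3).round(), ((pix(c,(418.2-42,130.5,z))-[200,130])*3.3).round(),((pix(c,(418.2+42,130.5,z))-[200,130])*3.3).round())
o=robot.observe();print(o)
t=cam('top0.png')
print(pix(t,(206,-482.5,201)),pix(t,(206,-482.5,214)),pix(t,(206,-482.5,274)))
im=cv2.imread('pics/top0.png')[290:370,490:600];s=cv2.imread('pics/side0.png')[330:400,80:190]
cv2.imwrite('pics/f.png',cv2.resize(np.vstack([im,s]),None,fx=4,fy=4,interpolation=2)); print(pix(cam('side0.png'),(206,-482.5,214)))
```

```text
114.4 [179. 188.] [127. 194.] [230. 182.]
127.4 [177. 176.] [125. 182.] [229. 170.]
140 [176. 163.] [123. 169.] [228. 158.]
150 [175. 154.] [122. 160.] [227. 148.]
{'t': 3.5833, 'qpos': array([ 17.43455879,  10.99180283, -26.56859831,  52.26898817,
         0.79877205, 109.70052235]), 'qvel': array([-0.13504762,  0.09968054, -0.09149685, -0.48601094,  0.01013597,
        0.09054047]), 'joint_efforts': array([ 3.62132138e-03, -3.38234568e+01,  2.27383071e+01, -1.19748374e-02,
        5.17397071e-02, -2.95360587e-05]), 'tool_pos': array([430.09507666, 140.17986417, 117.14586676]), 'ee_rot': array([-179.89135406,   -0.80953058,   87.73445818]), 'wrist_force': array([1.21119299, 0.02988432, 0.30477897]), 'ft_torque': array([-0.01533653,  0.00394953, -0.00742264]), 'gripper_width': -0.004731372277478468}
[521.9033922  321.27055809] [524.36377841 322.18332677] [536.59757884 326.72189469]
[143.38692145 399.67325834]
```

View pics/f.png

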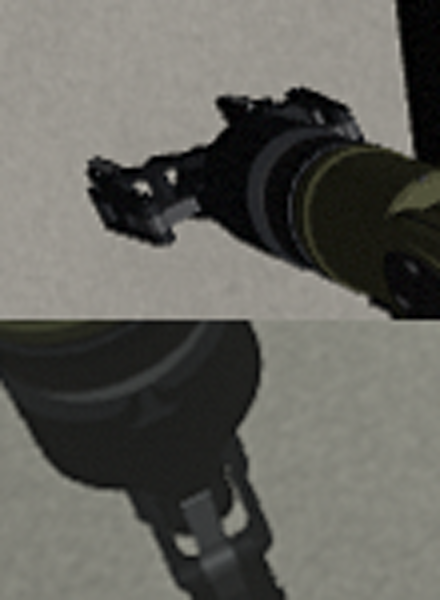

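The projected TCP (row 268) lies about 24 mm below the fingertips I see (row 232). So the true tips are about 24 mm higher than the state reports, and the fingers closed above the board. I'll open, go lower by that offset and try again.

```bash
python3 -m inch '[[[-0.005,0,0.0],[0,0.5,0],1],[[0,0,0],[0,0,0],1],[[0,0,0],[0,0,0],1],[[0,0,0],[0,0,0],1],[[0,0,0],[0,0,0],1]]';  python3 -m inch '[[[0,0,-0.010],[0,0,0],1],[[0,0,-0.01],[0,0,0],1],[[0,0,-0.005],[0,0,0],1],[[0,0,0],[0,0,0],1],[[0,0,0],[0,0,0],1]]'
```

```text
t: 4.0
tool_pos: [424.4, 140.1, 117.2]
ee_rot: [-179.3, -0.8, 87.7]
wrist_force: [-0.1, 0.4, 0.0]
gripper_width: 0.708
t: 4.42
tool_pos: [425.1, 140.3, 91.8]
ee_rot: [-179.4, -0.8, 87.7]
wrist_force: [0.0, 0.3, -0.5]
gripper_width: 0.999
```

```bash
python3 -m inch '[[[-0.002,0,-0.005],[0,-0.5,0],1],[[0,0,-0.005],[0,0,0],1],[[0,0,0],[0,0,0],-1],[[0,0,0],[0,0,0],-1],[[0,0,0],[0,0,0],-1],[[0,0,0],[0,0,0],-1],[[0,0,0],[0,0,0],-1],[[0,0,0],[0,0,0],-1]]';  python3 -m inch '[[[0,0,0],[0,0,0],-1],[[0,0,0],[0,0,0],-1],[[0,0,0],[0,0,0],-1]]'
```

```text
t: 5.08
tool_pos: [423.7, 140.6, 82.2]
ee_rot: [179.9, -0.9, 87.7]
wrist_force: [-1.5, -1.0, 1.5]
gripper_width: 0.143
t: 5.33
tool_pos: [423.6, 140.5, 82.3]
ee_rot: [179.9, -0.9, 87.7]
wrist_force: [-0.2, 0.6, -0.2]
gripper_width: 0.119
```

```bash
python3 -m inch '[[[0,0,0.01],[0,0,0],-1],[[0,0,0.025],[0,0,0],-1],[[0,0,0.035],[0,0,0],-1],[[0,0,0.035],[0,0,0],-1],[[0,0,0.035],[0,0,0],-1],[[0,0,0.03],[0,0,0],-1],[[0,0,0.01],[0,0,0],-1],[[0,0,0],[0,0,0],-1]]'; python3 -m inch '[[[0.004,-0.015,0],[0,0,1],-1],[[0.007,-0.028,0],[0,0,1.2],-1],[[0.007,-0.028,0],[0,0,1.2],-1],[[0.007,-0.028,0],[0,0,1.2],-1],[[0.007,-0.028,0],[0,0,1.2],-1],[[0.007,-0.028,0],[0,0,1.2],-1],[[0.007,-0.028,0],[0,0,1.2],-1],[[0.007,-0.028,0],[0,0,1.2],-1]]'
```

```text
t: 6.0
tool_pos: [416.0, 138.0, 265.1]
ee_rot: [-179.3, -0.6, 87.7]
wrist_force: [-0.1, 0.8, -3.6]
gripper_width: 0.122
t: 6.67
tool_pos: [465.4, -76.1, 255.9]
ee_rot: [-178.7, -0.9, 98.3]
wrist_force: [0.2, 1.0, -2.6]
gripper_width: 0.12
```

```bash
python3 -m inch '[[[0.009,-0.028,0.001],[0,0,1],-1],[[0.009,-0.028,0.001],[0,0,1],-1],[[0.009,-0.028,0.001],[-0.5,0,1],-1],[[0.009,-0.025,0.001],[-0.5,0,1],-1],[[0.004,-0.012,0],[0,0,0],-1],[[0,0,0],[0,0,0],-1],[[0,0,0],[0,0,0],-1],[[0,0,0],[0,0,0],-1]]'
python3 - <<'E'
from h import *
d=shot('side','s3.png');print(robot.observe()['tool_pos'],robot.observe()['ee_rot'])
a=cv2.resize(d['pixels'][140:300,240:420,::-1],None,fx=4,fy=4,interpolation=2)
for i in range(0,180,20): cv2.putText(a,str(240+i),(i*4,8),0,.3,(0,255,0)); cv2.line(a,(i*4,10),(i*4,15),(0,255,0))
for i in range(0,160,20): cv2.putText(a,str(140+i),(0,i*4+4),0,.3,(0,255,0))
cv2.imwrite('pics/g.png',a)
E
```

```text
t: 7.33
tool_pos: [501.3, -206.6, 245.5]
ee_rot: [-177.4, -0.5, 102.0]
wrist_force: [1.7, 0.9, -1.8]
gripper_width: 0.124
[ 501.01593257 -206.16547575  245.48758244] [-177.40204396   -0.53370105  102.0269398 ]
```

View pics/g.png

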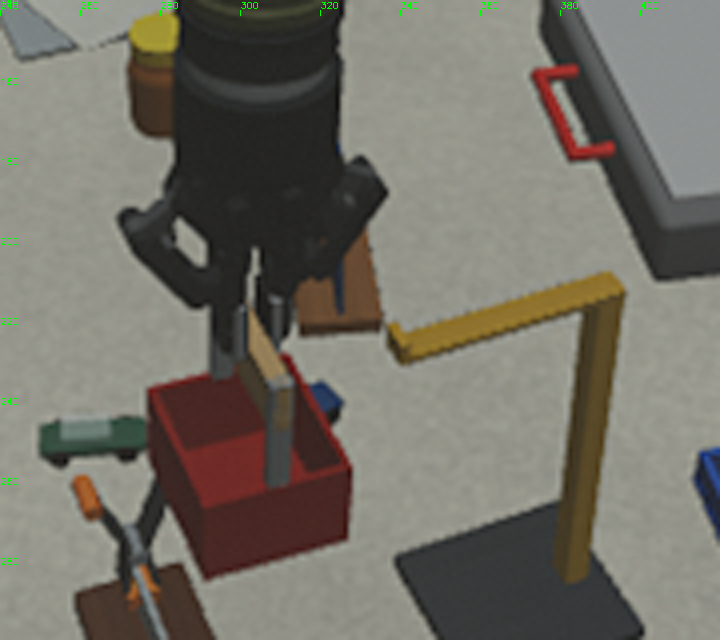

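The side view shows the tote gripped level enough, to the left of the lip, with its board top near end at (311,235) and bottom corners at (292,284) and (327,275). I'll fit its pose and compare it with the state.

```bash
cat >> h.py <<'E'
from scipy.spatial.transform import Rotation as Ro
from scipy.optimize import least_squares
def err(yaw):
    e=robot.observe()['ee_rot']; return (Ro.from_euler('xyz',[180,0,yaw],degrees=True)*Ro.from_euler('xyz',e,degrees=True).inv()).as_rotvec(degrees=True).round(2)
E
python3 - <<'E'
from h import *
np.set_printoptions(precision=1,suppress=True)
c=cam('s3.png')
O=np.array([(0,-45,125),(0,45,125),(-40,-45,0),(40,-45,0),(-40,-45,55),(40,-45,55),(-40,45,55)],float)
U=np.array([(310.7,235),(302,219.5),(291.7,284.5),(326.7,275),(290.7,267),(327.5,256.7),(277.5,237.5)])
K=np.array([pix(c,(0,0,0))])
pr=lambda p:np.array([pix(c,p[:3]+Ro.from_euler('xyz',p[3:],degrees=True).apply(o)) for o in O])
p0=np.array([499.5,-209.5,163,0,0,12])
print((pr(p0)-U))
s=least_squares(lambda p:np.r_[(pr(p)-U).ravel()/0.8,(p[3:5])/3.],p0);print(s.x,(pr(s.x)-U))
print('needs',err(102))
E
```

```text
[[ -1.1   3.3]
 [ -8.6 -10.8]
 [  0.6   2.3]
 [  1.8   0.2]
 [  0.5   1.9]
 [  1.2   0.7]
 [ -0.8   0.9]]
[ 508.5 -132.7   69.6   -5.     5.1    9.4] [[ 0.3  2.6]
 [-3.9 -5.9]
 [ 0.5 -1.1]
 [-1.6  1.3]
 [ 1.9 -1.6]
 [-1.   1.8]
 [ 3.7  2.9]]
needs [ 0.  -2.6 -0. ]
```

```bash
python3 -m inch '[[[0,0,0.009],[0,-1.3,0],-1],[[0,0,0.008],[0,-1.3,0],-1],[[0,0,0],[0,0,0],-1],[[0,0,0],[0,0,0],-1],[[0,0,0],[0,0,0],-1]]'; python3 -c "
from h import *
print(robot.observe()['tool_pos'],err(102))"
```

```text
t: 7.8
tool_pos: [499.7, -201.7, 265.9]
ee_rot: [179.7, 0.0, 102.3]
wrist_force: [-0.3, 0.8, -2.9]
gripper_width: 0.125
[ 499.7181216  -201.68326068  265.93675917] [-0.03  0.29 -0.33]
```

```bash
python3 -m inch '[[[0.008,-0.003,-0.005],[0,0,0],-1],[[0.012,0.002,0],[0,0,0],-1],[[0.012,0.002,0.001],[0,0,0],-1],[[0.012,0.002,0.001],[0,0,0],-1],[[0,0,0],[0,0,0],-1]]'; python3 -c "
from h import *
print(err(102));shot('side','s4.png')"
```

```text
t: 8.22
tool_pos: [546.9, -198.9, 262.5]
ee_rot: [179.6, 0.1, 102.3]
wrist_force: [0.2, -0.1, -2.8]
gripper_width: 0.122
[ 0.03  0.44 -0.32]
```

```bash
python3 -m inch '[[[0.010,0.002,0.001],[0,0,0],-1],[[0.012,0.0025,0.001],[0,0,0],-1],[[0.012,0.0025,0.001],[0,0,0],-1],[[0.012,0.0025,0.001],[0,0,0],-1],[[0.011,0.0025,0.001],[0,-0.4,0],-1],[[0.008,0.002,0],[0,0,0],-1],[[0,0,0],[0,0,0],-1],[[0,0,0],[0,0,0],-1]]'; python3 -c "
from h import *
print(err(102))"
```

```text
t: 8.93
tool_pos: [608.7, -185.5, 263.7]
ee_rot: [179.8, 0.0, 102.2]
wrist_force: [-0.5, 0.2, -2.1]
gripper_width: 0.124
[ 0.    0.19 -0.21]
```

```bash
python3 -m inch '[[[0.006,0.001,-0.004],[0,0,0],-1],[[0,0,-0.006],[0,0,0],-1],[[0,0,-0.006],[0,0,0],-1],[[0,0,-0.004],[0,0,0],-1],[[0,0,0],[0,0,0],-1],[[0,0,0],[0,0,0],-1]]'; python3 -m inch '[[[0,0,-0.003],[0,0,0],-1],[[0,0,-0.002],[0,0,0],-1],[[0,0,0],[0,0,0],-1]]'
```

```text
t: 9.43
tool_pos: [612.4, -184.9, 240.9]
ee_rot: [180.0, -0.0, 102.1]
wrist_force: [-0.5, -0.2, -2.0]
gripper_width: 0.118
t: 9.68
tool_pos: [612.6, -185.1, 240.3]
ee_rot: [179.7, 0.1, 102.1]
wrist_force: [0.0, 0.2, -1.8]
gripper_width: 0.124
```

```bash
python3 -m inch '[[[0,0,-0.003],[0,0,0],-1],[[0,0,-0.003],[0,0,0],-1],[[0,0,0],[0,0,0],-1]]'
python3 - <<'E'
from h import *
d=shot('side','s5.png')
a=cv2.resize(d['pixels'][130:290,300:440,::-1],None,fx=3.6,fy=3.6,interpolation=2)
cv2.imwrite('pics/i.png',a); print(robot.observe()['wrist_force'],robot.observe()['tool_pos'])
E
```

```text
t: 9.93
tool_pos: [613.3, -185.5, 240.4]
ee_rot: [179.3, 0.4, 102.1]
wrist_force: [-0.6, 0.3, -2.3]
gripper_width: 0.117
[ 0.15529021  0.77122555 -2.04761035] [ 613.57840306 -185.65134549  240.40956712]
```

View pics/i.png

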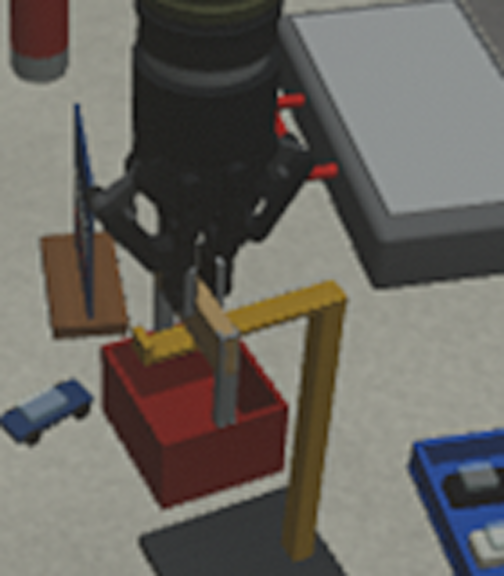

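The side view shows the board seated over the middle of the strap, behind the lip and level. The height has stopped falling, so I'll release.

```bash
python3 -m inch '[[[0,0,0],[0,0,0],0],[[0,0,0],[0,0,0],0.5],[[0,0,0],[0,0,0],1],[[0,0,0],[0,0,0],1],[[0,0,0],[0,0,0],1],[[0,0,0],[0,0,0],1],[[0,0,0],[0,0,0],1]]'; python3 -m inch '[[[0,0,0.01],[0,0,0],1],[[0,0,0.03],[0,0,0],1],[[0,0,0.035],[0,0,0],1],[[0,0,0.035],[0,0,0],1],[[0,0,0],[0,0,0],1]]'
python3 - <<'E'
from h import *
d=shot('side','s6.png');t=shot('top','t6.png');print(err(102))
a=cv2.resize(d['pixels'][140:300,300:420,::-1],None,fx=3,fy=3,interpolation=2);b=cv2.resize(t['pixels'][120:280,290:430,::-1],None,fx=3,fy=3,interpolation=2)
cv2.imwrite('pics/j.png',np.hstack([a,b]))
E
```

```text
t: 10.57
tool_pos: [614.6, -186.1, 239.4]
ee_rot: [179.2, 0.4, 102.1]
wrist_force: [-0.1, -0.8, 0.2]
gripper_width: 0.998
t: 10.98
tool_pos: [610.8, -184.9, 349.2]
ee_rot: [179.8, 0.1, 102.1]
wrist_force: [0.1, -0.9, 0.8]
gripper_width: 0.997
[-0.03 -0.1  -0.11]
```

View pics/j.png

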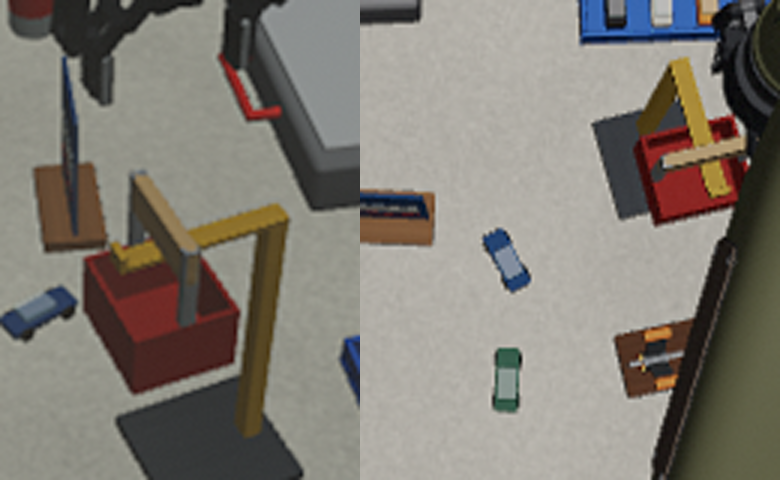

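The tote hangs level on the hook with the gripper clear, and the bystanders have not moved. Before the clip, I'll check the fingertip offset numerically: the open tips in s6 are at about (335,173) and (380,162).

```bash
python3 - <<'E'
from h import *
c=cam('s6.png')
R=Ro.from_euler('z',12,degrees=True).as_matrix()
for b in (0,13,25,37):
  for s in(-42,42): print(b,s,pix(c,np.array([610.8,-184.9,349.2+b])+R@[s,0,0]).round(1))
E
python3 -m inch '[[[-0.015,0.002,-0.004],[0,0,0],1],[[-0.025,0.004,-0.006],[0,0,0],1],[[-0.028,0.005,-0.008],[0,0,0],1],[[-0.028,0.005,-0.012],[0,0,-1],1],[[-0.028,0.005,-0.02],[0,0,-1],1],[[-0.025,0.005,-0.02],[0,0,0],1],[[-0.015,0.003,-0.02],[0,0,0],1],[[0,0,0],[0,0,0],1]]'
```

```text
0 -42 [335.3 189.7]
0 42 [374.6 179.2]
13 -42 [335.5 184.5]
13 42 [375.1 174. ]
25 -42 [335.6 179.6]
25 42 [375.5 169.1]
37 -42 [335.7 174.5]
37 42 [376.  164.1]
t: 11.75
tool_pos: [431.8, -151.3, 234.2]
ee_rot: [-178.9, -0.6, 100.0]
wrist_force: [-1.5, -0.0, -0.3]
gripper_width: 1.002
```

```bash
python3 -m inch '[[[0.005,-0.006,-0.02],[0,0,0],1],[[0,0,-0.03],[0,0,0],1],[[0,0,-0.03],[0,0,0],1],[[0,0,-0.025],[0,0,0],1],[[0,0,-0.01],[0,0,0],1],[[0,0,0],[0,0,0],1],[[0,0,0],[0,0,0],1]]'
python3 - <<'E'
from h import *
d=shot('side','s7.png');t=shot('top','t7.png');print(err(100),robot.observe()['tool_pos'])
E
```

```text
t: 12.33
tool_pos: [440.1, -158.1, 114.2]
ee_rot: [-179.0, -0.6, 100.0]
wrist_force: [-0.2, -0.1, 0.4]
gripper_width: 1.001
[-0.36 -0.95 -0.04] [ 440.73041767 -158.3618403   115.12489974]
```

```bash
python3 -m inch '[[[-0.003,0,-0.01],[-0.3,-0.9,0],1],[[0,0,-0.01],[0,0,0],1],[[0,0,-0.01],[0,0,0],1],[[0,0,-0.004],[0,0,0],1],[[0,0,0],[0,0,0],1],[[0,0,0],[0,0,0],1]]'
python3 - <<'E'
from h import *
print(err(100),robot.observe()['tool_pos'])
E
```

```text
t: 12.93
tool_pos: [446.7, -161.4, 88.0]
ee_rot: [179.2, 0.4, 100.1]
wrist_force: [-0.3, -0.1, -0.9]
gripper_width: 0.999
[ 0.28  0.89 -0.07] [ 446.72876152 -161.38963505   87.96206205]
```

```bash
python3 -m inch '[[[-0.005,0.003,-0.002],[0,0.4,0],1],[[0,0,0],[0,0,0],1],[[0,0,0],[0,0,0],1]]'
python3 - <<'E'
from h import *
print(err(100),robot.observe()['tool_pos'])
E
```

```text
t: 13.18
tool_pos: [443.4, -158.8, 88.1]
ee_rot: [179.4, 0.5, 100.1]
wrist_force: [0.5, -0.2, 0.6]
gripper_width: 0.998
[ 0.35  0.68 -0.07] [ 443.39996253 -158.81198921   88.09074675]
```

```bash
python3 -m inch '[[[-0.005,0,-0.004],[0,0.3,0],1],[[-0.002,0,-0.004],[0,0,0],1],[[0,0,0],[0,0,0],1],[[0,0,0],[0,0,0],1]]'
python3 - <<'E'
from h import *
print(err(100),robot.observe()['tool_pos'])
E
```

```text
t: 13.52
tool_pos: [435.9, -158.8, 80.0]
ee_rot: [179.7, 0.4, 100.1]
wrist_force: [0.1, -0.2, 1.0]
gripper_width: 1.004
[ 0.38  0.4  -0.08] [ 435.9463832  -158.83185883   79.99620746]
```

Good. Squeeze gradually.

```bash
python3 -m inch '[[[0,0,0],[0,0,0],0.4],[[0,0,0],[0,0,0],0.2],[[0,0,0],[0,0,0],0],[[0,0,0],[0,0,0],-0.1],[[0,0,0],[0,0,0],-0.18],[[0,0,0],[0,0,0],-0.18],[[0,0,0],[0,0,0],-0.18],[[0,0,0],[0,0,0],-0.18]]'
python3 - <<'E'
from h import *
print(err(100),robot.observe()['tool_pos'])
d=shot('side','s8.png'); h=cv2.cvtColor(d['pixels'],cv2.COLOR_RGB2HSV)
m=((h[...,0]>4)&(h[...,0]<16)&(h[...,1]>170)&(h[...,2]>120)).astype(np.uint8); m[:, :240]=0;m[:,310:]=0;m[:240]=0;m[300:]=0
print(cv2.connectedComponentsWithStats(m)[2:])
E
```

```text
t: 14.18
tool_pos: [435.4, -158.7, 79.4]
ee_rot: [179.7, 0.4, 100.1]
wrist_force: [0.3, 0.6, -0.7]
gripper_width: 0.411
[ 0.35  0.33 -0.07] [ 435.40692986 -158.72869252   79.39311235]
(array([[     0,      0,    640,    400, 255923],
       [   273,    257,      6,      9,     35],
       [   263,    260,      6,      9,     29],
       [   279,    285,      4,      4,      8],
       [   270,    290,      3,      3,      5]], dtype=int32), array([[319.51432267, 199.47979666],
       [275.4       , 260.71428571],
       [265.51724138, 264.03448276],
       [280.25      , 286.875     ],
       [271.        , 291.        ]]))
```

```bash
python3 -m inch '[[[0,0,0.004],[0,0,0],-0.18],[[0,0,0.008],[0,0,0],-0.18],[[0,0,0.015],[0,0,0],-0.18],[[0,0,0.02],[0,0,0],-0.18],[[0,0,0.025],[0,0,0],-0.18],[[0,0,0.025],[0,0,0],-0.18],[[0,0,0.025],[0,0,0],-0.18],[[0,0,0.015],[0,0,0],-0.18]]';python3 -m inch '[[[0,0,0],[0,0,0],-0.18],[[0,0,0],[0,0,0],-0.18],[[0,0,0],[0,0,0],-0.18]]'
python3 - <<'E'
from h import *
print(err(100),robot.observe()['tool_pos'])
d=shot('side','s9.png'); h=cv2.cvtColor(d['pixels'],cv2.COLOR_RGB2HSV)
m=((h[...,0]>4)&(h[...,0]<16)&(h[...,1]>170)&(h[...,2]>120)).astype(np.uint8); m[:, :240]=0;m[:,310:]=0;m[:180]=0;m[300:]=0
print(cv2.connectedComponentsWithStats(m)[2:])
E
```

```text
t: 14.9
tool_pos: [430.2, -156.9, 222.1]
ee_rot: [-179.8, 0.1, 100.1]
wrist_force: [0.3, -0.0, -0.4]
gripper_width: 0.413
t: 15.15
tool_pos: [433.0, -157.8, 227.2]
ee_rot: [179.7, 0.4, 100.1]
wrist_force: [-0.0, 0.8, -1.1]
gripper_width: 0.408
[ 0.37  0.37 -0.07] [ 432.98857276 -157.83970118  227.18932595]
(array([[     0,      0,    640,    400, 255923],
       [   267,    208,      7,      9,     37],
       [   257,    211,      5,      9,     28],
       [   274,    241,      4,      4,      7],
       [   263,    246,      3,      3,      5]], dtype=int32), array([[319.51609273, 199.49432446],
       [269.81081081, 212.10810811],
       [258.85714286, 215.32142857],
       [275.71428571, 242.85714286],
       [264.4       , 247.4       ]]))
```

```bash
python3 -m inch '[[[0.008,0.013,0],[0,0,-1],-0.18],[[0.015,0.025,0],[0,0,-1.3],-0.18],[[0.016,0.026,0],[0,0,-1.3],-0.18],[[0.016,0.026,0],[0,0,-1.3],-0.18],[[0.016,0.026,0],[0,0,-1.3],-0.18],[[0.016,0.026,0],[0,0,-1.3],-0.18],[[0.016,0.026,0],[0,0,-1.3],-0.18],[[0.016,0.026,0],[0,0,-1.3],-0.18]]';python3 -m inch '[[[0.016,0.026,0],[0,0,-1.2],-0.18],[[0.015,0.025,0],[0,0,-0.5],-0.18],[[0.01,0.015,0],[0,0,0],-0.18],[[0,0,0],[0,0,0],-0.18],[[0,0,0],[0,0,0],-0.18],[[0,0,0],[0,0,0],-0.18]]'
python3 - <<'E'
from h import *
print(err(87),robot.observe()['tool_pos'])
E
```

```text
t: 15.87
tool_pos: [544.4, 40.4, 214.9]
ee_rot: [-178.9, 0.4, 88.8]
wrist_force: [0.1, -0.2, -0.7]
gripper_width: 0.41
t: 16.37
tool_pos: [584.1, 115.3, 202.6]
ee_rot: [-177.9, 0.5, 87.4]
wrist_force: [-0.4, -0.2, -0.7]
gripper_width: 0.411
[ 0.44 -2.1  -0.44] [584.08912585 115.26147715 202.61090309]
```

```bash
python3 -m inch '[[[0.010,0.004,0.008],[0,-1,0],-0.18],[[0.008,0.003,0.004],[0,-0.8,0],-0.18],[[0,0,0],[0,0,0],-0.18],[[0,0,0],[0,0,0],-0.18],[[0,0,0],[0,0,0],-0.18]]'
python3 - <<'E'
from h import *
print(err(87),robot.observe()['tool_pos'])
E
```

```text
t: 16.78
tool_pos: [601.7, 118.6, 215.7]
ee_rot: [-179.8, 0.5, 87.1]
wrist_force: [-0.4, 0.3, -1.2]
gripper_width: 0.415
[ 0.53 -0.24 -0.14] [601.7376323  118.62176833 215.73393411]
```

```bash
python3 -m inch '[[[0.002,0.002,-0.008],[0,0,0],-0.18],[[0.001,0.002,-0.008],[0,0,0],-0.18],[[0,0,0],[0,0,0],-0.18],[[0,0,0],[0,0,0],-0.18]]'
python3 - <<'E'
from h import *
p=robot.observe()['tool_pos'];print(err(87),p)
d=shot('side','s10.png'); h=cv2.cvtColor(d['pixels'],cv2.COLOR_RGB2HSV)
m=((h[...,0]>4)&(h[...,0]<16)&(h[...,1]>170)&(h[...,2]>120)).astype(np.uint8); m[:, :280]=0;m[:,370:]=0;m[:60]=0;m[200:]=0
n,_,s,c=cv2.connectedComponentsWithStats(m);print(s[1:],c[1:])
for f,p0,w in(('s9.png',np.array([433,-157.8,227.2]),11),('s10.png',p,-3)):
  K=cam(f);R=Ro.from_euler('z',w,degrees=True).as_matrix()
  for dx,dz in((-9,53),(9,53),(-13,-36),(13,-36)): print(f,dx,pix(K,p0+[.6,.7,0]+R@[dx,-13,dz]).round(1))
a=cv2.resize(d['pixels'][80:210,270:380,::-1],None,fx=4.5,fy=4.5,interpolation=2); cv2.imwrite('pics/k.png',a)
E
```

```text
t: 17.12
tool_pos: [604.7, 122.0, 198.8]
ee_rot: [-179.8, 0.5, 87.1]
wrist_force: [0.3, 0.1, -0.3]
gripper_width: 0.414
[ 0.52 -0.19 -0.06] [604.71513524 121.9669994  198.75292763]
[[326 137   3   5  15]
 [317 138   3   5  13]
 [328 166   1   1   1]
 [319 169   2   2   4]
 [329 168   1   2   2]] [[327.         139.        ]
 [317.84615385 140.23076923]
 [328.         166.        ]
 [319.5        169.5       ]
 [329.         168.5       ]]
s9.png -9 [262.9 217.4]
s9.png 9 [271.5 215.2]
s9.png -13 [264.4 248.5]
s9.png 13 [276.1 245.2]
s10.png -9 [320.3 141.8]
s10.png 9 [327.4 141.3]
s10.png -13 [318.9 170. ]
s10.png 13 [328.7 169.2]
```

Prediction and image agree to about 1 px: the pads are at columns 319.5 and 328.5, on either side of the card edge at about 323.5. Lowering.

```bash
python3 -m inch '[[[0.0005,0.001,-0.007],[0,0,0],-0.18],[[0,0,-0.007],[0,0,0],-0.18],[[0,0,-0.007],[0,0,0],-0.18],[[0,0,-0.005],[0,0,0],-0.18],[[0,0,0],[0,0,0],-0.18],[[0,0,0],[0,0,0],-0.18]]'
python3 - <<'E'
from h import *
print(err(87),robot.observe()['tool_pos'])
E
```

```text
t: 17.67
tool_pos: [604.1, 123.0, 168.6]
ee_rot: [-179.7, 0.6, 87.1]
wrist_force: [0.6, -0.2, -0.6]
gripper_width: 0.414
[ 0.56 -0.36 -0.08] [604.08394764 123.04700968 168.56693989]
```

```bash
python3 -m inch '[[[0.001,0,0],[0,0,0],-0.18],[[0,0,0],[0,0,0],-0.18],[[0,0,0],[0,0,0],-0.18],[[0,0,0],[0,0,0],-0.18],[[0,0,0],[0,0,0],-0.18],[[0,0,0],[0,0,0],-0.18]]'
python3 - <<'E'
from h import *
d=shot('side','s11.png');o=robot.observe();print(o['tool_pos'],o['wrist_force'],o['qvel'].round(2))
a=cv2.resize(d['pixels'][110:210,280:380,::-1],None,fx=5.5,fy=5.5,interpolation=2); b=cv2.resize(d['pixels'][130:430,240:420,::-1],(220,330));a[:330,-10:]=0
cv2.imwrite('pics/z.png',np.hstack([a,np.vstack([b,np.zeros((220,220,3),np.uint8)])]))
E
```

```text
t: 18.17
tool_pos: [605.9, 123.1, 169.5]
ee_rot: [-179.8, 0.5, 87.1]
wrist_force: [0.1, 0.9, -0.9]
gripper_width: 0.411
[605.92462755 123.15323708 169.52293527] [ 1.08211946 -0.03710456 -1.23635031] [-0.04 -0.04 -0.14  0.02 -0.1  -0.05]
```

View pics/z.png

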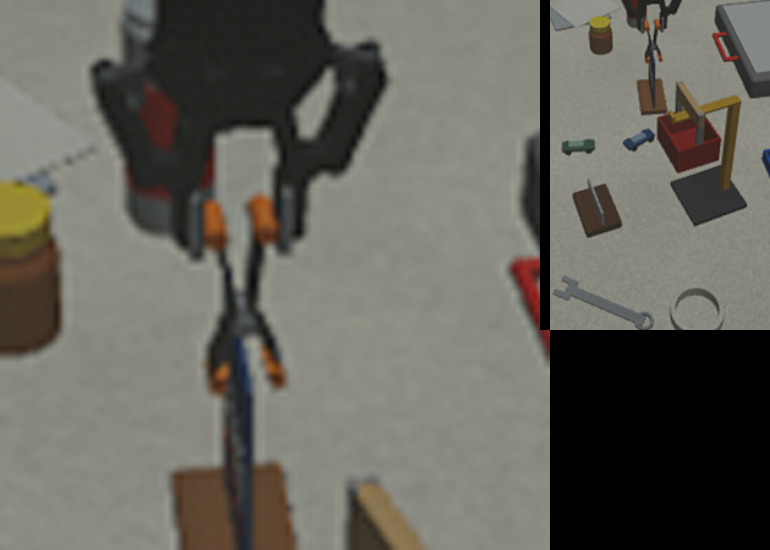

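Run:
```python
from h import *
c=cam('s11.png');k=lambda p:((pix(c,p)-[280,110])*5.5).round()
R=Ro.from_euler('z',-3,degrees=True).as_matrix()
for z in(126,133,140): print(z,'card -x,+x faces',k(np.array([606,124,z])+R@[-2,-13,0]),k(np.array([606,124,z])+R@[2,-13,0]))
for q in((-50),(50)): print(k(np.array([606,124,150])+R@[0,q,0]))
im=cv2.imread('pics/s11.png')[172:186,316:334];h=cv2.cvtColor(im,40);print(h[...,0]);print(h[...,1])
```

```text
126 card -x,+x faces [238. 386.] [246. 385.]
133 card -x,+x faces [238. 375.] [246. 374.]
140 card -x,+x faces [238. 363.] [246. 363.]
[252. 395.]
[225. 270.]
[[ 30  30  30  60  30  30 109 111  98  30  35  23  15 102  39  30  33  30]
 [ 33  30  30  30  45  75 107 110 108  39  39  15  13   9  53  30  30  30]
 [ 33  25  17  60  60 110 105 111 107  45  39  14  13  10  85  38  33  33]
 [ 28  17  12  83  14  10 102 110 107  45  36  20  12  11  15  38  36  33]
 [ 26  14  11  83  14  13 105 111 109  45  35  53  12  14  13  16  36  30]
 [ 33  16  10  13  14  13 103 110 111  90  33  50  12  14  13  14  26  37]
 [ 36  19  11  12  13  12 105 107 110 107  43  36  19  11  10  14  23  36]
 [ 37  21  13  10  11   6 102 107 110 107  48  30  33  12  11  13  23  37]
 [ 36  23  12  10  12   6 102 105 111 108  45  33  38  18  11  15  25  33]
 [ 30  30  16  13  13  14 103  98 111 107  35  28  30  38  41  37  33  33]
 [ 30  36  24  23  22  30 105 105 109 108  34  28  30  30  33  33  30  30]
 [ 30  33  36  33  34  48  75 108 110 107  34  30  30  30  30  33  30  27]
 [ 27  30  30  30  35  36  45 110 113 108
[... 460 characters left out ...]
130 198 191  45  17  16]
 [ 16  36 142 153 185 158  57  87 147   7  19  15  82 199 195  98  26  16]
 [ 18  32 135 177 183 149  38  73 142  51  13  17  34 148 182 118  32  18]
 [ 16  36 117 158 157  65  55  43 133  84  10  19  20  78 208 128  33  16]
 [ 18  33 105 180 170  52  46  14 126  76  12  21  19  33  75  55  25  18]
 [ 16  19  60  90 107  45  34  27 101  68  12  21  18  16  15  16  18  18]
 [ 18  18  26  31  37  17  20  26  49  80  17  21  18  18  17  17  18  18]
 [ 20  18  18  17  16  16   9  32  51  85  17  19  18  20  17  18  18  18]
 [ 19  19  16  17  14  18   9  39  52  76  14  18  17  19  18  18  18  20]
 [ 19  19  18  18  15  17  14  33  52  82  15  21  18  18  18  20  18  18]]
```

The picture shows the jaws astride the card and the tips about 25 mm below its edge. The tote is hanging, the rack is empty and the bystanders are in place. The -x jaw is nearer the card (about 4 mm against 11 mm), so I'll move about 3.5 mm to -x.

```bash
python3 -m inch '[[[-0.003,0,0],[0,0,0],-0.18],[[0,0,0],[0,0,0],-0.18],[[0,0,0],[0,0,0],-0.18],[[0,0,0],[0,0,0],-0.18],[[0,0,0],[0,0,0],-0.18],[[0,0,0],[0,0,0],-0.18]]'
python3 - <<'E'
from h import *
d=shot('side','s12.png');h=cv2.cvtColor(d['pixels'],cv2.COLOR_RGB2HSV)
o=robot.observe();print(o['tool_pos'],o['wrist_force'])
for r in(177,178,179,180): print(r,[(316+i) for i in range(18) if h[r,316+i,0]<17 and h[r,316+i,1]>75], [(316+i) for i in range(18) if 100<h[r,316+i,0]<115 and h[r,316+i,1]>40])
E
```

```text
t: 18.72
tool_pos: [602.6, 123.1, 169.9]
ee_rot: [-179.8, 0.5, 87.1]
wrist_force: [-0.4, 0.3, -1.4]
gripper_width: 0.412
[602.58816516 123.14000951 169.8977196 ] [-0.09139439  0.42189561 -1.05973169]
177 [317, 318, 319, 320, 327, 328, 329] [323, 324]
178 [317, 318, 319, 320, 328, 329, 330] [322, 323, 324, 325]
179 [317, 318, 319, 328, 329, 330] [324, 325]
180 [317, 318, 319] [324, 325]
```

```bash
python3 -c "
from bench import robot
print(robot.hand_in())"
```

```text
the job is handed in; nothing more can be done
None
```

The tote is hanging on the hook, the clip is held open over the price card, and I handed the job in at about 19 s. `hand_in()` gave no verdict.

- **Tote:** It hangs by its handle on the hook's seat, released and level. The side and top pictures after release showed this, and the last side picture showed it again.
- **Clip:** I squeezed it off the rack and am holding it with the gripper at 0.41 open. That is about 21 mm of gap at the tips and a joint of about 0.4.
- **Position at the card:** There is one jaw on each side of the card, with the tips about 25 mm below its top edge. After a last shift of about 3 mm to centre it, I measured about 7 mm of clearance on each side. The wrist force is about 1 N, roughly the clip's weight.
- **Bystanders:** None looked moved in the pictures. I checked the cars in both views after hanging the tote, and the cars, jar, spray can, tape roll and wrench in the last side picture.

**What disagreed:** The pictures put the fingertips about 24 mm higher than the reported TCP. My first grip therefore closed above the tote's handle and caught nothing. I allowed for the offset from then on, and the grips, the picture fits and the clip lift agreed with it.

The final clearances come from the side camera only, because the arm blocks the top view. I had no direct reading of the clip joint or the contact forces.

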